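# Reverse the barrel samples into the lab rack

### The arm

A 6-joint arm with a two-finger parallel gripper is mounted at the origin on the work surface. World frame = base frame: x ahead of the robot, y to its left, z up, the work surface at z = 0. Lengths are in m, angles in rad, forces in N, time in s.
With the tool pointing down it reaches from about 0.35 to 0.85 m from the base axis. Payload 8.1 kg.
Tool frame: the origin (TCP) lies at the very end of the fingers, on their centre line; the grasp point (between the pads) lies 19 mm behind it; z points along the fingers, y is the line along which they close (so a half turn about z gives the same grasp; the last joint's range is limited). The gripper opens to 93 mm and grips with 3 to 60 N. Pads are 15 mm wide; open, the fingers measure 128 mm over their backs; the gripper's body (75 mm by 188 mm) begins 65 mm behind the grasp point.
Start: joints at [1.214, 0.13, 1.488, -0, 1.523, -0.085], TCP at [0.161, 0.578, 0.219] pointing down, gripper open.
Joint ranges: [-2.96, 2.96], [-0.89, 2.26], [0.02, 2.5], [-1.34, 4.48], [0, 2.73], [-2.66, 2.66]. Speed limits (rad/s): [2.39, 2.39, 2.79, 3.14, 3.14, 3.14].

### API

Orientations are given as a rotation vector (axis times angle).
In Python, from plant import monitor, eyes, ticket gives the robot as it stands.
- The arm moves only by the tool arm_command, never from a script. Its argument "deltas" is a list that holds one entry, the list of rows, each a list of 6 numbers: the shift along the world's x, y, z in cm, then the turn, a rotation vector about the world's x, y, z in degrees. In form: [[[tx, ty, tz, rx, ry, rz], ...]]. A call has 1 to 12 rows; each row shifts and turns the commanded pose from where the row before left it; what a row does not reach is not made up. A row lasts 1/12 s, in which the tool goes at most 41.7 mm and 7.16 degrees, less where a joint would pass 70% of its speed; a pose out of reach is approached as far as the arm can. A call is refused whole if a number of a shift passes 4.17 or a number of a turn 7.16, either way. A call with a gripper value outside its range is refused whole. "gripper" is the opening, from -1 (shut) to 1 (fully open), set as the call begins (left out, the last holds). The fingers move at their own pace and stop on an object; "squeeze" is the grip in N (left out, the last holds). Time passes only in rows, so rows that do not move let the fingers close. It gives the time, the measured TCP pose, the force, the opening and the grip force at its end, in the units of the state.
- monitor.read_state(): the state, without advancing time (a new reading comes with each control period).
- eyes.read_camera(name): name is "side" or "top" or "wrist"; returns the picture (384x512x3 uint8, blue, green, red); there is no depth.
- eyes.camera_model(name): a dict with "fx", "fy", "cx", "cy" (pixels), "rvec" (rotation vector, rad) and "tvec" (3), from world to camera coordinates, as OpenCV has them. Camera axes: x right, y down, z forward; pixel columns grow to the right and rows downward; lengths in m; the calibration is good to about 2 mm. A picture is of the moment at which its call begins: read the wrist's pose just before it. camera_model takes no time and is no camera call; for the wrist camera it gives the pose at the moment of the call.
- ticket.close_job(): hands the job in; it is judged then, once.
The state is a dict: "t": time; "q": joint angles; "dq": joint speeds; "joint_torque": joint torques, N m; "tool_pos": TCP position; "orientation": TCP orientation; "force": force on the tool from outside, world axes, zero at the start; "wrist_torque": the same for the moment, N m; "opening": finger opening in m; "gripper_force": force on a finger pad.
Only numpy, scipy, OpenCV 4.12 (cv2) and the standard library are available. Lean on these libraries where they do the work, as an engineer would, in place of code of your own. Each camera call takes 0.05 s, during which the arm holds its last target. There are 200 camera calls.

### The job

The wine samples were drawn walking back down the barrel row, so move all four bottles from the wooden carrying rack to the white lab rack in reverse order: the bottle nearest the black end of the wooden rack goes into the cell farthest from the black end of the white rack, the next one into the next cell, and so on, until the last stands beside the black end. Keep the bottles upright, set each one down on the floor of its cell without dropping it, and let go.

Things in the scene. Friction and masses are not known exactly. Their poses are not given: they have to be found in the camera images.
- bottle_red: red-capped sample bottle, loose, about 0.16 kg, standing in the wooden rack at the start: dark brown glass body 40 mm in diameter up to 60 mm height, tapering to a neck 22 mm in diameter, and on top a red cylindrical cap 28 mm in diameter from 82 to 108 mm height (the place to grip). Overall 108 mm high. Origin: centre of its underside, z up
- bottle_yellow: yellow-capped sample bottle, loose, about 0.16 kg, standing in the wooden rack at the start: dark brown glass body 40 mm in diameter up to 60 mm height, tapering to a neck 22 mm in diameter, and on top a yellow cylindrical cap 28 mm in diameter from 82 to 108 mm height (the place to grip). Overall 108 mm high. Origin: centre of its underside, z up
- bottle_green: green-capped sample bottle, loose, about 0.16 kg, standing in the wooden rack at the start: dark brown glass body 40 mm in diameter up to 60 mm height, tapering to a neck 22 mm in diameter, and on top a green cylindrical cap 28 mm in diameter from 82 to 108 mm height (the place to grip). Overall 108 mm high. Origin: centre of its underside, z up
- bottle_blue: blue-capped sample bottle, loose, about 0.16 kg, standing in the wooden rack at the start: dark brown glass body 40 mm in diameter up to 60 mm height, tapering to a neck 22 mm in diameter, and on top a blue cylindrical cap 28 mm in diameter from 82 to 108 mm height (the place to grip). Overall 108 mm high. Origin: centre of its underside, z up
- slot_red: cell of the fixed wooden rack where the red-capped bottle starts, marked by a fixed red tag on the rack's long side (36 x 14 mm, top 34 mm above the table, centre 39 mm from the origin along +y). Origin: centre of the cell's floor, 8 mm above the table; x along the row, z up. Four cells at 60 mm pitch, each 56 x 56 mm inside, walls 4 mm thick, rim 30 mm above the table
- slot_yellow: cell of the fixed wooden rack where the yellow-capped bottle starts, marked by a fixed yellow tag on the rack's long side (36 x 14 mm, top 34 mm above the table, centre 39 mm from the origin along +y). Origin: centre of the cell's floor, 8 mm above the table; x along the row, z up. Four cells at 60 mm pitch, each 56 x 56 mm inside, walls 4 mm thick, rim 30 mm above the table
- slot_green: cell of the fixed wooden rack where the green-capped bottle starts, marked by a fixed green tag on the rack's long side (36 x 14 mm, top 34 mm above the table, centre 39 mm from the origin along +y). Origin: centre of the cell's floor, 8 mm above the table; x along the row, z up. Four cells at 60 mm pitch, each 56 x 56 mm inside, walls 4 mm thick, rim 30 mm above the table
- slot_blue: cell of the fixed wooden rack where the blue-capped bottle starts, marked by a fixed blue tag on the rack's long side (36 x 14 mm, top 34 mm above the table, centre 39 mm from the origin along +y). Origin: centre of the cell's floor, 8 mm above the table; x along the row, z up. Four cells at 60 mm pitch, each 56 x 56 mm inside, walls 4 mm thick, rim 30 mm above the table
- carry_black: fixed black end block of the wooden rack, 20 mm along the row, 64 mm across, 40 mm high; it may be at either end of the row (a wooden block is at the other). Origin: centre of its underside on the table; the cells' centres are 42, 102, 162 and 222 mm from it along the row
- lab_rack: fixed white rack, empty at the start, left or right of the wooden one: four cells as in the wooden rack (56 x 56 mm inside, floor 8 mm and rim 30 mm above the table). Origin: centre of its underside on the table; x along the row; cell centres at x = -90, -30, 30, 90 mm, y = 0. Its black end block (20 mm long, 40 mm high) is centred at x = -132 mm, a white one at x = 132 mm

How it is judged:
By the outcome, as a careful person would: the job done as asked, in the order asked, and still so for the second after the job is handed in, with the robot touching nothing.
It also fails if it takes over 112 s, if anything falls off the work surface, if the arm or the gripper's body presses on something with over 40 N, if the wrist force passes 120 N, or if a joint passes its speed limit or range.

## Working session

There is one attempt and no reset: what is moved stays moved. The work goes in short steps, Python scripts to look and compute and a tool call to move; the robot and the scene stay as the last step left them, time stands still between calls to the robot, and variables do not carry over. Pictures are saved under pics/ and viewed, at most 14 in all, crops included, and the job is handed in when it is done.

Besides the shell and the picture viewer there is one more tool, called after ">>>" in YAML: its name, and indented under it one key for each argument. arm_command: Moves the arm, as the interface text tells. Its arguments: {"type":"object","properties":{"deltas":{"type":"array"},"gripper":{"type":"number"},"squeeze":{"type":"number"}},"required":["deltas"]}

```bash
mkdir -p pics; python3 - <<'E'
from plant import monitor, eyes
import cv2
s=monitor.read_state(); print({k:s[k] for k in('t','tool_pos','orientation','opening','force')})
for n in('top','side'):
    cv2.imwrite(f'pics/{n}0.png',cv2.resize(eyes.read_camera(n),(800,600),interpolation=cv2.INTER_CUBIC)); print(n,eyes.camera_model(n))
E
```

```text
{'t': 0.0, 'tool_pos': array([0.16084375, 0.5774403 , 0.2176032 ]), 'orientation': array([-4.25630421e-01, -3.11220444e+00,  2.81266701e-03]), 'opening': 0.09292340556777455, 'force': array([-0.65884922, -0.75117334,  0.76269586])}
top {'fx': 395.9715849533784, 'fy': 395.9715849533784, 'cx': 252.42300834856607, 'cy': 190.10762763094928, 'rvec': array([ 2.14976431, -2.14160667,  0.16958896]), 'tvec': array([-0.02693719,  0.55195381,  0.71143992])}
side {'fx': 386.2855012077197, 'fy': 386.2855012077197, 'cx': 253.33154393748558, 'cy': 187.06438776112458, 'rvec': array([ 2.16934024, -0.6489975 ,  0.33367399]), 'tvec': array([-0.47077995,  0.21894715,  0.53253638])}
```

View pics/top0.png

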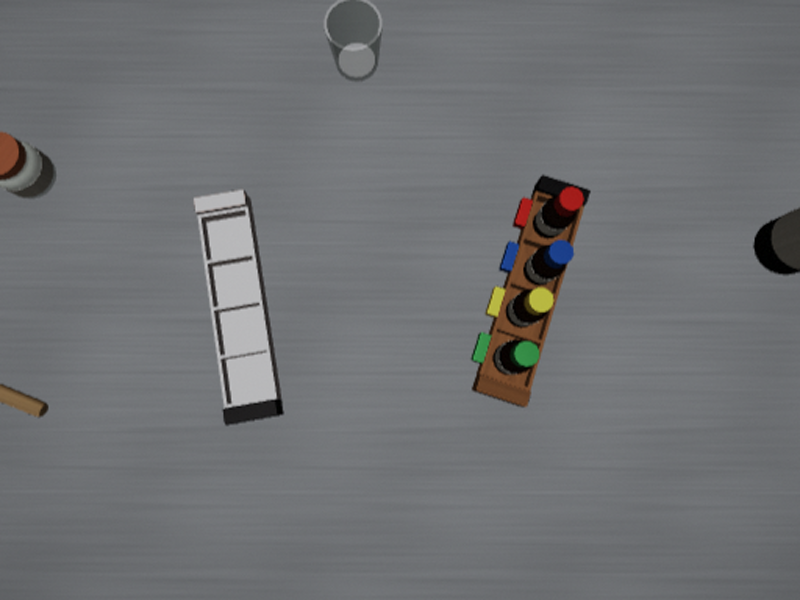

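View pics/side0.png

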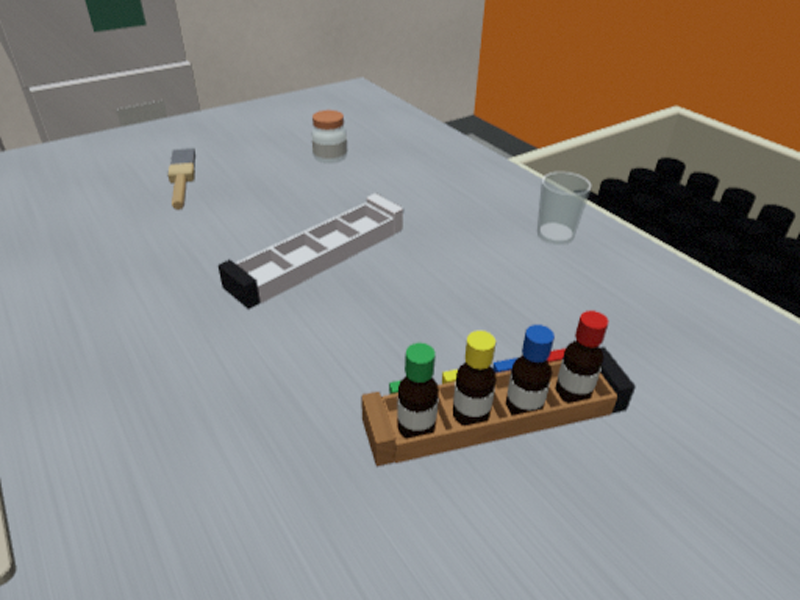

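Top: white rack at left, black end at (253,412) (near the robot), white end at (220,200). Wooden rack at right, black end at the far side (562,188). The order from its black end is red, blue, yellow, green, with caps at (571,199), (560,252), (541,300) and (526,354). The side view agrees. I'll enlarge both for exact pixels.

```bash
cat > crop.py <<'E'
import cv2,numpy as np
def crop(im,x0,y0,w,h,k):
    c=cv2.resize(im[y0:y0+h,x0:x0+w],None,fx=k,fy=k,interpolation=cv2.INTER_CUBIC)
    for x in range(-(-x0//10)*10,x0+w,10):
        cv2.line(c,(int((x-x0+.5)*k),0),(int((x-x0+.5)*k),6 if x%20 else 12),(0,255,255),1)
        if x%20==0: cv2.putText(c,str(x),(int((x-x0+.5)*k)+2,12),0,.35,(0,255,255),1)
    for y in range(-(-y0//10)*10,y0+h,10):
        cv2.line(c,(0,int((y-y0+.5)*k)),(6 if y%20 else 12,int((y-y0+.5)*k)),(0,255,255),1)
        if y%20==0: cv2.putText(c,str(y),(2,int((y-y0+.5)*k)-2),0,.35,(0,255,255),1)
    return c
E
python3 - <<'E'
from crop import *; from plant import eyes
t=eyes.read_camera('top'); s=eyes.read_camera('side')
cv2.imwrite('pics/t1.png',np.hstack([crop(t,115,115,80,160,3.7),crop(t,298,108,90,160,3.7)]))
cv2.imwrite('pics/s1.png',np.vstack([crop(s,110,120,190,78,3.4),crop(s,225,198,190,98,3.4)]))
for n,im in(('top',t),('side',s)):
    h=cv2.cvtColor(im,cv2.COLOR_BGR2HSV)
    for c,(a,b) in dict(red=(0,6),yellow=(24,34),green=(50,75),blue=(108,125)).items():
        m=cv2.inRange(h,(a,120,70),(b,255,255)); N,l,st,ce=cv2.connectedComponentsWithStats(m)
        print(n,c,[(st[i].tolist(),ce[i].round(1).tolist()) for i in range(1,N) if st[i,4]>40])
E
```

```text
top red [([358, 119, 16, 16, 199], [365.3, 126.6]), ([329, 126, 12, 19, 133], [334.9, 135.1])]
top yellow [([311, 184, 12, 19, 142], [316.8, 192.7]), ([338, 184, 16, 16, 213], [345.6, 191.5])]
top green [([303, 213, 11, 20, 132], [307.9, 222.2]), ([329, 218, 16, 17, 211], [336.7, 225.9])]
top blue [([321, 155, 11, 18, 125], [326.0, 163.6]), ([351, 154, 16, 15, 189], [358.8, 160.9])]
side red [([369, 199, 20, 23, 340], [378.1, 209.8]), ([351, 223, 11, 8, 58], [356.0, 226.9])]
side yellow [([298, 212, 19, 25, 380], [306.6, 223.4]), ([283, 237, 10, 8, 63], [287.2, 240.4])]
side green [([260, 220, 18, 24, 370], [268.2, 231.3])]
side blue [([334, 208, 21, 24, 226], [343.4, 222.1])]
```

View pics/t1.png

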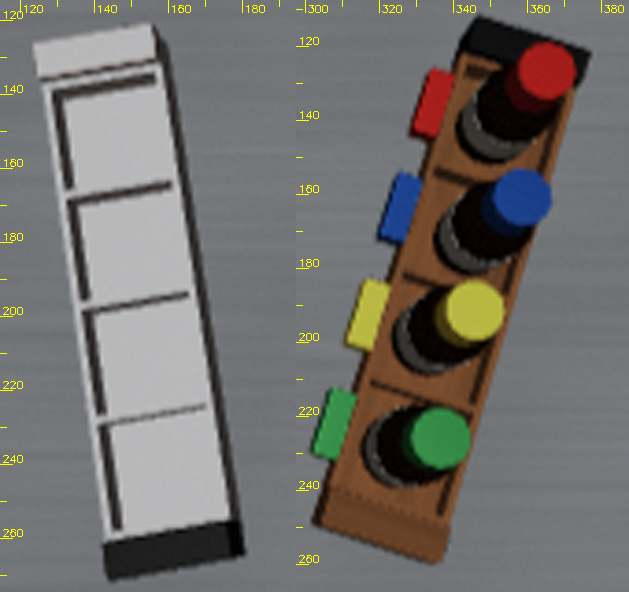

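View pics/s1.png

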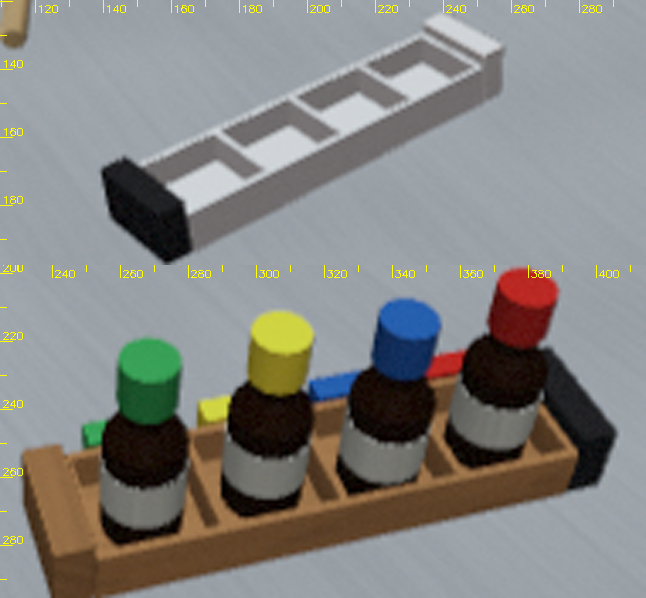

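Crops: cap-top discs in the top view are red (365.3,126.7), blue (358.6,161.0), yellow (345.9,191.3), green (336.7,225.9). In the side view they are (379.5,204.0), (344.2,212.8), (307.1,216.9), (268.6,225.1). The eight end-block top corners of the white rack can be read in both crops.

```bash
cat > geo.py <<'E'
import numpy as np,cv2
from plant import eyes
from scipy.optimize import least_squares
from scipy.spatial.transform import Rotation as R
def proj(P,m):
    K=np.array([[m['fx'],0,m['cx']],[0,m['fy'],m['cy']],[0,0,1]])
    return cv2.projectPoints(np.atleast_2d(np.float64(P)),np.array(m['rvec']),np.array(m['tvec']),K,None)[0][:,0]
def tri(a,ma,b,mb):
    f=lambda p:np.r_[proj(p,ma)[0]-a,proj(p,mb)[0]-b]
    r=least_squares(f,[.5,0,.1]); return r.x,abs(r.fun).max()
E
python3 - <<'E'
from geo import *
T,S=eyes.camera_model('top'),eyes.camera_model('side')
for n,a,b in [('red',(365.3,126.7),(379.5,204)),('blue',(358.6,161),(344.2,212.8)),('yel',(345.9,191.3),(307.1,216.9)),('grn',(336.7,225.9),(268.6,225.1))]:
    p,e=tri(np.array(a),T,np.array(b),S); print(n,p.round(4),'res',e.round(2),'R',np.hypot(*p[:2]).round(3))
t=np.array([(33,43),(153,24),(160,63),(43,82),(107,580),(235,556),(103,543),(231,520)])/3.7+114.5
s=np.array([(443,14),(502,46),(487,54),(426,24),(125,158),(186,208),(104,169),(168,217)])/3.4+[109.5,119.5]
C=np.array([(sx*142-0 if o else sx*122,sy*32) for sx in(1,-1) for o in(1,0) for sy in(1,-1)])/1000
def corners(v): 
    c,s_=np.cos(v[2]),np.sin(v[2]); return np.c_[C@np.array([[c,s_],[-s_,c]])+v[:2],np.full(8,v[3])]
def res(v,full=False):
    P=corners(v); out=[]
    for o,m in((t,T),(s,S)):
        d=np.linalg.norm(proj(P,m)[:,None]-o[None],axis=2); j=d.argmin(1)
        out.append(proj(P,m)-o[j])
    return np.array(out) if full else np.array(out).ravel()
best=min((least_squares(res,[.55,y,a,.04],loss='soft_l1') for y in(.1,.2,.3) for a in(-.3,0,.3)),key=lambda r:r.cost)
v=best.x;print('lab',v.round(4),np.rad2deg(v[2]),best.cost);print(res(v,True).round(1).tolist())
for x in(.09,.03,-.03,-.09): print('cell',x,(v[:2]+x*np.array([np.cos(v[2]),np.sin(v[2])])).round(4))
E
```

```text
red [ 0.6544 -0.2227  0.1145] res 0.31 R 0.691
blue [ 0.5921 -0.2082  0.1154] res 0.38 R 0.628
yel [ 0.5388 -0.1845  0.1152] res 0.43 R 0.569
grn [ 0.4797 -0.1672  0.115 ] res 0.26 R 0.508
lab [0.5442 0.1703 0.1844 0.0369] 10.564221769277374 6.8896235331209095
[[[0.3, 0.3], [0.2, -0.2], [-1.1, -0.5], [-0.2, -1.0], [0.5, 0.6], [0.1, 0.7], [0.1, -0.2], [-0.4, -0.3]], [[0.2, 0.0], [1.1, 0.4], [-0.8, -0.2], [-0.5, 1.0], [-0.9, 0.5], [-2.4, 0.2], [1.3, -0.1], [0.8, -1.3]]]
cell 0.09 [0.6327 0.1868]
cell 0.03 [0.5737 0.1758]
cell -0.03 [0.5147 0.1648]
cell -0.09 [0.4557 0.1538]
```

Cap tops measure 115 mm (the text gives 116) and the rack corners 37 mm (text 40), so the points are credible. The tool's closing line is already at 74°, across the wooden row, so no turning is needed. I'll move toward red.

>>> arm_command:
  deltas:
    - [[1, -1.7, 0, 0, 0, 0], [2, -3.2, 0, 0, 0, 0], [2.1, -3.4, 0, 0, 0, 0], [2.1, -3.4, 0, 0, 0, 0], [2.1, -3.4, 0, 0, 0, 0], [2.1, -3.4, 0, 0, 0, 0], [2.1, -3.4, 0, 0, 0, 0], [2.1, -3.4, 0, 0, 0, 0], [2.1, -3.4, 0, 0, 0, 0], [2.1, -3.4, 0, 0, 0, 0], [2.1, -3.4, 0, 0, 0, 0], [2.1, -3.4, 0, 0, 0, 0]]
  gripper: 0.6
  squeeze: 20

```text
t: 1.2
tool_pos: [0.4016, 0.1872, 0.2188]
orientation: [0.425, 3.112, 0.001]
force: [0.8, 0.8, 0.4]
opening: 0.0742
gripper_force: 0.0
```

>>> arm_command:
  deltas:
    - [[2.1, -3.4, 0, 0, 0, 0], [2.1, -3.4, 0, 0, 0, 0], [2.1, -3.4, 0, 0, 0, 0], [2.1, -3.4, 0, 0, 0, 0], [2.1, -3.4, 0, 0, 0, 0], [2.1, -3.4, 0, 0, 0, 0], [2.1, -3.4, 0, 0, 0, 0], [2.1, -3.4, 0, 0, 0, 0], [2.1, -3.4, 0, 0, 0, 0], [2.1, -3.4, 0, 0, 0, 0], [2.1, -3.4, 0, 0, 0, 0], [2.1, -3.4, 0, 0, 0, 0]]

```text
t: 2.2
tool_pos: [0.6536, -0.2209, 0.2181]
orientation: [-0.426, -3.112, -0.0]
force: [0.6, -0.2, 1.2]
opening: 0.0744
gripper_force: 0.0
```

>>> arm_command:
  deltas:
    - [[0.1, -0.2, 0, 0, 0, 0], [0, 0, 0, 0, 0, 0], [0, 0, 0, 0, 0, 0], [0, 0, 0, 0, 0, 0]]

```text
t: 2.53
tool_pos: [0.6539, -0.2198, 0.2191]
orientation: [0.424, 3.113, 0.0]
force: [1.1, -0.4, 0.5]
opening: 0.0747
gripper_force: 0.0
```

```bash
python3 - <<'E'
from crop import *; from geo import *; from plant import monitor
s=monitor.read_state(); m=eyes.camera_model('wrist'); im=eyes.read_camera('wrist')
print(s['t'],s['tool_pos'],s['orientation'])
cv2.imwrite('pics/w1.png',crop(im,0,0,512,384,1.5))
print(proj([[.6544,-.2227,.1145],[.5921,-.2082,.1154],[.5388,-.1845,.1152]],m).round(1))
E
```

```text
2.5333 [ 0.65387534 -0.21984041  0.21905502] [4.24161322e-01 3.11257442e+00 4.66641184e-04]
[[253.8 185.4]
 [250.4 112.5]
 [261.   36.8]]
```

View pics/w1.png

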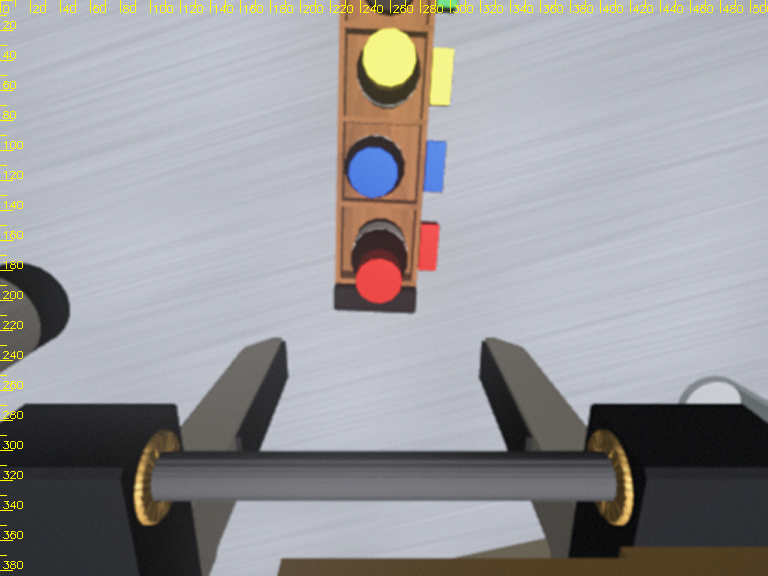

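The wrist view shows red's cap at (252,187) px against a predicted (254,185), under 1 mm off. The fingers straddle the row. Next: descend, grip, lift.

>>> arm_command:
  deltas:
    - [[0, -0.2, -1, 0, 0, 0], [0, 0, -2, 0, 0, 0], [0, 0, -2.5, 0, 0, 0], [0, 0, -2.5, 0, 0, 0], [0, 0, -2, 0, 0, 0], [0, 0, -1.5, 0, 0, 0], [0, 0, -1, 0, 0, 0], [0, 0, -0.7, 0, 0, 0], [0, 0, -0.3, 0, 0, 0], [0, 0, 0, 0, 0, 0], [0, 0, 0, 0, 0, 0]]

```text
t: 3.5
tool_pos: [0.6548, -0.2233, 0.0849]
orientation: [0.425, 3.111, -0.001]
force: [0.5, 0.1, 0.3]
opening: 0.0741
gripper_force: 0.0
```

>>> arm_command:
  deltas:
    - [[0, 0, 0, 0, 0, 0], [0, 0, 0, 0, 0, 0], [0, 0, 0, 0, 0, 0], [0, 0, 0, 0, 0, 0], [0, 0, 0, 0, 0, 0], [0, 0, 0, 0, 0, 0], [0, 0, 0, 0, 0, 0], [0, 0, 0, 0, 0, 0], [0, 0, 0, 0, 0, 0], [0, 0, 0, 0, 0, 0], [0, 0, 0, 0, 0, 0], [0, 0, 0, 0, 0, 0]]
  gripper: -1
  squeeze: 20

```text
t: 4.5
tool_pos: [0.654, -0.223, 0.0836]
orientation: [-0.426, -3.113, -0.0]
force: [0.4, 0.1, -0.4]
opening: 0.0274
gripper_force: 20.0
```

>>> arm_command:
  deltas:
    - [[0, 0, 0.3, 0, 0, 0], [0, 0, 0.7, 0, 0, 0], [0, 0, 1.2, 0, 0, 0], [0, 0, 1.8, 0, 0, 0], [0, 0, 2, 0, 0, 0], [0, 0, 2, 0, 0, 0], [0, 0, 2, 0, 0, 0], [0, 0, 1.8, 0, 0, 0], [0, 0, 1.2, 0, 0, 0], [0, 0, 0.7, 0, 0, 0], [0, 0, 0.3, 0, 0, 0], [0, 0, 0, 0, 0, 0]]

```text
t: 5.5
tool_pos: [0.6542, -0.2231, 0.2242]
orientation: [0.426, 3.112, -0.0]
force: [0.1, -0.0, -2.4]
opening: 0.0278
gripper_force: 20.0
```

>>> arm_command:
  deltas:
    - [[0, 0.5, 0, 0, 0, 0], [-0.1, 1, 0, 0, 0, 0], [-0.1, 1.5, 0, 0, 0, 0], [-0.1, 2, 0, 0, 0, 0], [-0.1, 2, 0, 0, 0, 0], [-0.1, 2, 0, 0, 0, 0], [-0.1, 2, 0, 0, 0, 0], [-0.1, 2, 0, 0, 0, 0], [-0.1, 2, 0, 0, 0, 0], [-0.1, 2, 0, 0, 0, 0], [-0.1, 2, 0, 0, 0, 0], [-0.1, 2, 0, 0, 0, 0]]

```text
t: 6.5
tool_pos: [0.6421, -0.0103, 0.2229]
orientation: [-0.424, -3.112, -0.001]
force: [0.3, 0.1, -1.9]
opening: 0.0277
gripper_force: 20.0
```

>>> arm_command:
  deltas:
    - [[-0.1, 2, 0, 0, 0, 0], [-0.1, 2, 0, 0, 0, 0], [-0.1, 2, 0, 0, 0, 0], [-0.1, 2, 0, 0, 0, 0], [-0.1, 2, 0, 0, 0, 0], [-0.1, 2, 0, 0, 0, 0], [-0.1, 2, 0, 0, 0, 0], [-0.1, 2, 0, 0, 0, 0], [-0.1, 2, 0, 0, 0, 0], [-0.1, 1, 0, 0, 0, 0], [0, 0.7, 0, 0, 0, 0], [0, 0.3, 0, 0, 0, 0]]

```text
t: 7.5
tool_pos: [0.6323, 0.1883, 0.2232]
orientation: [-0.423, -3.112, 0.0]
force: [-0.1, -0.5, -2.2]
opening: 0.0278
gripper_force: 20.0
```

>>> arm_command:
  deltas:
    - [[0, 0, 0, 0, 0, 0], [0, 0, 0, 0, 0, 0], [0, 0, 0, 0, 0, 0], [0, 0, 0, 0, 0, 0]]

```text
t: 7.83
tool_pos: [0.6332, 0.186, 0.2237]
orientation: [0.427, 3.112, -0.0]
force: [-0.2, 0.0, -2.5]
opening: 0.0275
gripper_force: 20.0
```

```bash
python3 - <<'E'
from crop import *; from geo import *; from plant import monitor
s=monitor.read_state(); m=eyes.camera_model('wrist'); im=eyes.read_camera('wrist')
print(s['t'],s['tool_pos'],s['orientation'],s['force'])
v=[.5442,.1703,.1844]; u=np.array([np.cos(v[2]),np.sin(v[2])]);w=np.array([-u[1],u[0]])
for x in(.09,.03,-.03,-.09):
    P=[np.r_[np.array(v[:2])+(x+a*.028)*u+b*.028*w,.03] for a,b in((1,1),(1,-1),(-1,-1),(-1,1))]
    q=proj(P,m); print(x,q.round(0).tolist())
    cv2.polylines(im,[np.int32(q*16)],True,(0,0,255),1,cv2.LINE_AA,4)
cv2.imwrite('pics/w2.png',crop(im,0,0,512,384,1.5))
E
```

```text
7.8333 [0.63324245 0.18601952 0.22367197] [ 4.27451008e-01  3.11234017e+00 -2.73461411e-04] [-0.20544887  0.04772597 -2.54739372]
0.09 [[289.0, 172.0], [246.0, 192.0], [224.0, 151.0], [268.0, 129.0]]
0.03 [[267.0, 126.0], [223.0, 148.0], [199.0, 102.0], [244.0, 79.0]]
-0.03 [[243.0, 75.0], [197.0, 99.0], [171.0, 49.0], [218.0, 23.0]]
-0.09 [[216.0, 19.0], [169.0, 46.0], [140.0, -9.0], [189.0, -38.0]]
```

View pics/w2.png

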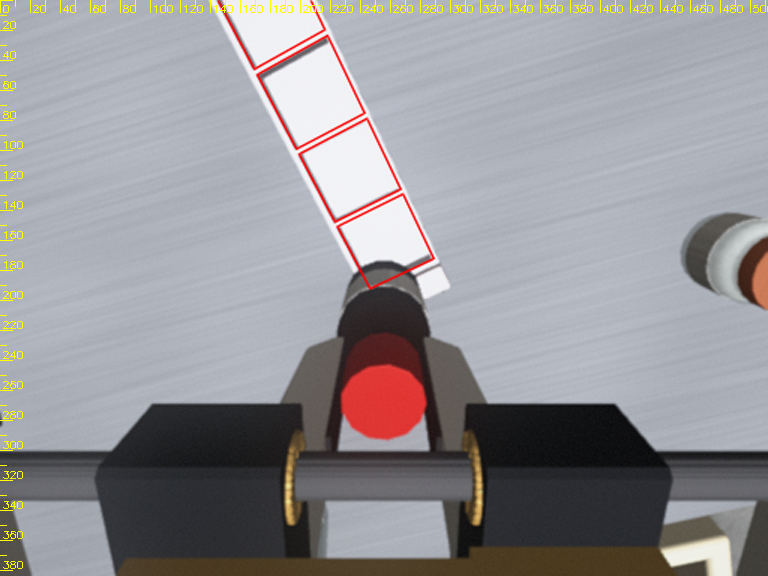

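The overlay of the fitted cells falls on the real cell rims, and the bottle hangs upright. Lowering it.

>>> arm_command:
  deltas:
    - [[0, 0, -0.6, 0, 0, 0], [0, 0, -1.4, 0, 0, 0], [0, 0, -2, 0, 0, 0], [0, 0, -2.2, 0, 0, 0], [0, 0, -2.2, 0, 0, 0], [0, 0, -2, 0, 0, 0], [0, 0, -1.5, 0, 0, 0], [0, 0, -1, 0, 0, 0], [0, 0, -0.5, 0, 0, 0], [0, 0, -0.3, 0, 0, 0], [0, 0, -0.1, 0, 0, 0], [0, 0, 0, 0, 0, 0]]

```text
t: 8.88
tool_pos: [0.6336, 0.1871, 0.0864]
orientation: [0.425, 3.111, 0.001]
force: [0.6, 0.5, -2.1]
opening: 0.0275
gripper_force: 20.0
```

>>> arm_command:
  deltas:
    - [[0, 0, -0.1, 0, 0, 0], [0, 0, -0.1, 0, 0, 0], [0, 0, 0, 0, 0, 0], [0, 0, 0, 0, 0, 0]]

```text
t: 9.22
tool_pos: [0.6333, 0.187, 0.084]
orientation: [0.426, 3.112, 0.0]
force: [0.3, 0.2, -2.5]
opening: 0.0276
gripper_force: 20.0
```

>>> arm_command:
  deltas:
    - [[0, 0, -0.1, 0, 0, 0], [0, 0, 0, 0, 0, 0], [0, 0, 0, 0, 0, 0]]

```text
t: 9.47
tool_pos: [0.6335, 0.1871, 0.0836]
orientation: [0.425, 3.111, 0.001]
force: [-0.7, -0.3, 4.0]
opening: 0.0275
gripper_force: 20.0
```

Floor contact (+4 N). Release and rise, then go to blue: dx −4.1, dy −39.5 cm.

>>> arm_command:
  deltas:
    - [[0, 0, 0, 0, 0, 0], [0, 0, 0, 0, 0, 0], [0, 0, 0, 0, 0, 0], [0, 0, 0, 0, 0, 0], [0, 0, 0, 0, 0, 0], [0, 0, 0, 0, 0, 0]]
  gripper: 0.6

```text
t: 9.97
tool_pos: [0.6329, 0.187, 0.0824]
orientation: [-0.426, -3.112, 0.0]
force: [0.9, 0.9, 0.1]
opening: 0.0629
gripper_force: 0.0
```

>>> arm_command:
  deltas:
    - [[0, 0, 0.5, 0, 0, 0], [0, 0, 1.5, 0, 0, 0], [0, 0, 2, 0, 0, 0], [0, 0, 2, 0, 0, 0], [0, 0, 2, 0, 0, 0], [-0.2, -1.5, 0, 0, 0, 0], [-0.3, -3, 0, 0, 0, 0], [-0.3, -3, 0, 0, 0, 0], [-0.3, -3, 0, 0, 0, 0], [-0.3, -3, 0, 0, 0, 0], [-0.3, -3, 0, 0, 0, 0], [-0.3, -3, 0, 0, 0, 0]]

```text
t: 10.97
tool_pos: [0.6122, -0.01, 0.1621]
orientation: [-0.426, -3.112, 0.0]
force: [-0.2, -0.8, -1.6]
opening: 0.075
gripper_force: 0.0
```

>>> arm_command:
  deltas:
    - [[-0.3, -3, 0, 0, 0, 0], [-0.3, -3, 0, 0, 0, 0], [-0.3, -3, 0, 0, 0, 0], [-0.3, -3, 0, 0, 0, 0], [-0.3, -3, 0, 0, 0, 0], [-0.3, -3, 0, 0, 0, 0], [-0.3, -2, 0, 0, 0, 0], [0, 0, 0, 0, 0, 0], [0, 0, 0, 0, 0, 0], [0, 0, 0, 0, 0, 0]]

```text
t: 11.8
tool_pos: [0.5917, -0.2077, 0.1622]
orientation: [-0.426, -3.112, -0.001]
force: [0.6, -0.4, -0.1]
opening: 0.0744
gripper_force: 0.0
```

```bash
python3 - <<'E'
from crop import *; from geo import *
cv2.imwrite('pics/s2.png',crop(eyes.read_camera('side'),120,90,300,210,2.6))
E
```

```text
(no output)
```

View pics/s2.png

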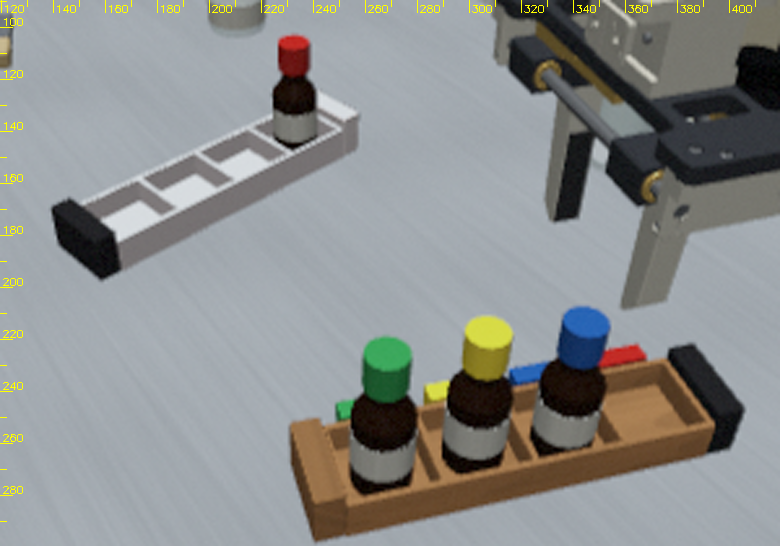

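Red stands upright in the cell farthest from the black end (px 232,130), and the gripper is over blue. Picking blue; its target is (0.5737, 0.1758), i.e. dx −1.8, dy +38.3.

>>> arm_command:
  deltas:
    - [[0, 0, -1, 0, 0, 0], [0, 0, -2, 0, 0, 0], [0, 0, -2, 0, 0, 0], [0, 0, -1.5, 0, 0, 0], [0, 0, -0.8, 0, 0, 0], [0, 0, -0.5, 0, 0, 0], [0, 0, 0, 0, 0, 0], [0, 0, 0, 0, 0, 0]]

```text
t: 12.52
tool_pos: [0.5924, -0.2078, 0.0851]
orientation: [0.425, 3.112, -0.0]
force: [1.0, 0.3, 0.6]
opening: 0.0744
gripper_force: 0.0
```

>>> arm_command:
  deltas:
    - [[0, 0, 0, 0, 0, 0], [0, 0, 0, 0, 0, 0], [0, 0, 0, 0, 0, 0], [0, 0, 0, 0, 0, 0], [0, 0, 0, 0, 0, 0], [0, 0, 0, 0, 0, 0], [0, 0, 0, 0, 0, 0], [0, 0, 0, 0, 0, 0], [0, 0, 0, 0, 0, 0], [0, 0, 0, 0, 0, 0], [0, 0, 0, 0, 0, 0], [0, 0, 0, 0, 0, 0]]
  gripper: -1
  squeeze: 20

```text
t: 13.52
tool_pos: [0.5921, -0.2081, 0.0846]
orientation: [0.426, 3.113, -0.0]
force: [0.3, 0.6, 0.0]
opening: 0.0276
gripper_force: 20.0
```

>>> arm_command:
  deltas:
    - [[0, 0, 0.3, 0, 0, 0], [0, 0, 0.7, 0, 0, 0], [0, 0, 1.2, 0, 0, 0], [0, 0, 1.8, 0, 0, 0], [0, 0, 2, 0, 0, 0], [0, 0, 2, 0, 0, 0], [0, 0, 2, 0, 0, 0], [0, 0, 1.8, 0, 0, 0], [0, 0, 1.2, 0, 0, 0], [0, 0, 0.7, 0, 0, 0], [0, 0, 0.3, 0, 0, 0], [0, 0, 0, 0, 0, 0]]

```text
t: 14.52
tool_pos: [0.5922, -0.2081, 0.2251]
orientation: [0.426, 3.112, -0.0]
force: [-0.2, 0.2, -1.6]
opening: 0.0276
gripper_force: 20.0
```

>>> arm_command:
  deltas:
    - [[0, 0.5, 0, 0, 0, 0], [-0.1, 1, 0, 0, 0, 0], [-0.1, 1.5, 0, 0, 0, 0], [-0.1, 2, 0, 0, 0, 0], [-0.1, 2, 0, 0, 0, 0], [-0.1, 2, 0, 0, 0, 0], [-0.1, 2, 0, 0, 0, 0], [-0.1, 2, 0, 0, 0, 0], [-0.1, 2, 0, 0, 0, 0], [-0.1, 2, 0, 0, 0, 0], [-0.1, 2, 0, 0, 0, 0], [-0.1, 2, 0, 0, 0, 0]]

```text
t: 15.52
tool_pos: [0.58, 0.0045, 0.2239]
orientation: [-0.424, -3.112, -0.0]
force: [0.1, -0.5, -1.8]
opening: 0.0274
gripper_force: 20.0
```

>>> arm_command:
  deltas:
    - [[-0.1, 2, 0, 0, 0, 0], [-0.1, 2, 0, 0, 0, 0], [-0.1, 2, 0, 0, 0, 0], [-0.1, 2, 0, 0, 0, 0], [-0.1, 2, 0, 0, 0, 0], [-0.1, 2, 0, 0, 0, 0], [-0.1, 2, 0, 0, 0, 0], [0, 1.5, 0, 0, 0, 0], [0, 1, 0, 0, 0, 0], [0, 0.6, 0, 0, 0, 0], [0, 0.3, 0, 0, 0, 0], [0, 0, 0, 0, 0, 0]]

```text
t: 16.52
tool_pos: [0.5737, 0.1764, 0.2244]
orientation: [-0.425, -3.112, 0.0]
force: [0.7, 0.4, -1.9]
opening: 0.0277
gripper_force: 20.0
```

>>> arm_command:
  deltas:
    - [[0, 0, -0.6, 0, 0, 0], [0, 0, -1.4, 0, 0, 0], [0, 0, -2, 0, 0, 0], [0, 0, -2.2, 0, 0, 0], [0, 0, -2.2, 0, 0, 0], [0, 0, -2, 0, 0, 0], [0, 0, -1.5, 0, 0, 0], [0, 0, -1, 0, 0, 0], [0, 0, -0.5, 0, 0, 0], [0, 0, -0.3, 0, 0, 0], [0, 0, -0.1, 0, 0, 0], [0, 0, 0, 0, 0, 0]]

```text
t: 17.52
tool_pos: [0.5746, 0.176, 0.0873]
orientation: [0.426, 3.111, 0.001]
force: [0.8, 0.0, -2.4]
opening: 0.0277
gripper_force: 20.0
```

>>> arm_command:
  deltas:
    - [[0, 0, -0.1, 0, 0, 0], [0, 0, -0.1, 0, 0, 0], [0, 0, 0, 0, 0, 0], [0, 0, 0, 0, 0, 0]]

```text
t: 17.85
tool_pos: [0.5743, 0.1761, 0.085]
orientation: [0.425, 3.112, 0.0]
force: [-0.1, 0.5, -1.7]
opening: 0.0275
gripper_force: 20.0
```

>>> arm_command:
  deltas:
    - [[0, 0, -0.1, 0, 0, 0], [0, 0, 0, 0, 0, 0], [0, 0, 0, 0, 0, 0]]

```text
t: 18.1
tool_pos: [0.5746, 0.176, 0.0845]
orientation: [0.425, 3.111, 0.001]
force: [-1.1, -0.6, 4.6]
opening: 0.0275
gripper_force: 20.0
```

Contact. Release, then go to yellow: dx −3.6, dy −36.0.

>>> arm_command:
  deltas:
    - [[0, 0, 0, 0, 0, 0], [0, 0, 0, 0, 0, 0], [0, 0, 0, 0, 0, 0], [0, 0, 0, 0, 0, 0], [0, 0, 0, 0, 0, 0], [0, 0, 0, 0, 0, 0]]
  gripper: 0.6

```text
t: 18.6
tool_pos: [0.5739, 0.176, 0.0834]
orientation: [-0.426, -3.112, 0.0]
force: [0.4, -1.4, 0.4]
opening: 0.0633
gripper_force: 0.0
```

>>> arm_command:
  deltas:
    - [[0, 0, 0.5, 0, 0, 0], [0, 0, 1.5, 0, 0, 0], [0, 0, 2, 0, 0, 0], [0, 0, 2, 0, 0, 0], [0, 0, 2, 0, 0, 0], [-0.3, -1.5, 0, 0, 0, 0], [-0.3, -3, 0, 0, 0, 0], [-0.3, -3, 0, 0, 0, 0], [-0.3, -3, 0, 0, 0, 0], [-0.3, -3, 0, 0, 0, 0], [-0.3, -3, 0, 0, 0, 0], [-0.3, -3, 0, 0, 0, 0]]

```text
t: 19.6
tool_pos: [0.5521, -0.0209, 0.1631]
orientation: [-0.426, -3.112, 0.0]
force: [0.6, 0.1, -0.0]
opening: 0.0742
gripper_force: 0.0
```

>>> arm_command:
  deltas:
    - [[-0.3, -3, 0, 0, 0, 0], [-0.3, -3, 0, 0, 0, 0], [-0.3, -3, 0, 0, 0, 0], [-0.3, -3, 0, 0, 0, 0], [-0.3, -3, 0, 0, 0, 0], [0, -1.5, 0, 0, 0, 0], [0, 0, 0, 0, 0, 0], [0, 0, 0, 0, 0, 0], [0, 0, 0, 0, 0, 0]]

```text
t: 20.35
tool_pos: [0.5379, -0.1832, 0.1633]
orientation: [-0.425, -3.112, -0.001]
force: [-0.0, -0.3, 0.0]
opening: 0.0746
gripper_force: 0.0
```

```bash
python3 - <<'E'
from crop import *; from geo import *
cv2.imwrite('pics/s3.png',crop(eyes.read_camera('side'),120,90,300,210,2.6))
E
```

```text
(no output)
```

View pics/s3.png

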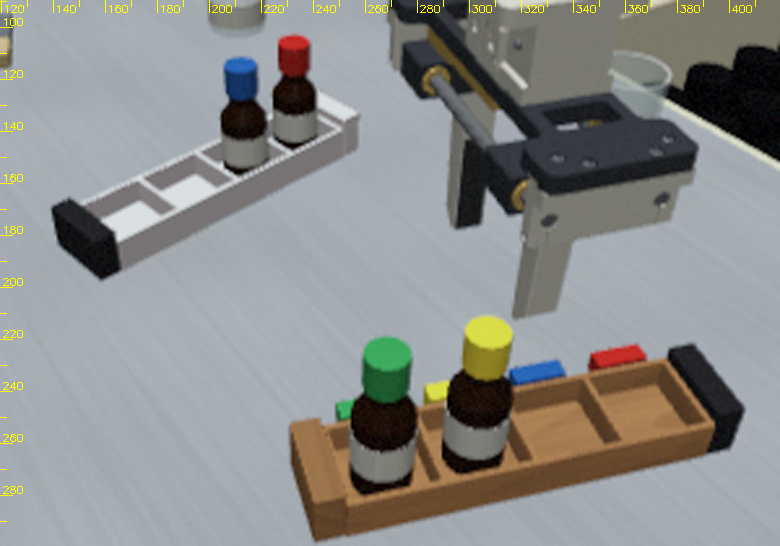

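Blue stands next to red in the white rack, and the gripper is over yellow. Yellow's target is (0.5147, 0.1648).

>>> arm_command:
  deltas:
    - [[0.1, -0.1, -1, 0, 0, 0], [0, 0, -2, 0, 0, 0], [0, 0, -2, 0, 0, 0], [0, 0, -1.5, 0, 0, 0], [0, 0, -0.9, 0, 0, 0], [0, 0, -0.5, 0, 0, 0], [0, 0, 0, 0, 0, 0], [0, 0, 0, 0, 0, 0]]

```text
t: 21.07
tool_pos: [0.5394, -0.1848, 0.085]
orientation: [0.425, 3.112, -0.0]
force: [0.1, -0.5, -0.1]
opening: 0.0745
gripper_force: 0.0
```

>>> arm_command:
  deltas:
    - [[0, 0, 0, 0, 0, 0], [0, 0, 0, 0, 0, 0], [0, 0, 0, 0, 0, 0], [0, 0, 0, 0, 0, 0], [0, 0, 0, 0, 0, 0], [0, 0, 0, 0, 0, 0], [0, 0, 0, 0, 0, 0], [0, 0, 0, 0, 0, 0], [0, 0, 0, 0, 0, 0], [0, 0, 0, 0, 0, 0], [0, 0, 0, 0, 0, 0], [0, 0, 0, 0, 0, 0]]
  gripper: -1
  squeeze: 20

```text
t: 22.07
tool_pos: [0.5391, -0.185, 0.0846]
orientation: [0.426, 3.113, -0.0]
force: [0.2, 0.6, 0.7]
opening: 0.0276
gripper_force: 20.0
```

>>> arm_command:
  deltas:
    - [[0, 0, 0.3, 0, 0, 0], [0, 0, 0.7, 0, 0, 0], [0, 0, 1.2, 0, 0, 0], [0, 0, 1.8, 0, 0, 0], [0, 0, 2, 0, 0, 0], [0, 0, 2, 0, 0, 0], [0, 0, 2, 0, 0, 0], [0, 0, 1.8, 0, 0, 0], [0, 0, 1.2, 0, 0, 0], [0, 0, 0.7, 0, 0, 0], [0, 0, 0.3, 0, 0, 0], [0, 0, 0, 0, 0, 0]]

```text
t: 23.07
tool_pos: [0.5392, -0.1851, 0.2251]
orientation: [0.426, 3.112, -0.0]
force: [-0.2, -0.1, -1.9]
opening: 0.0276
gripper_force: 20.0
```

>>> arm_command:
  deltas:
    - [[0, 0.5, 0, 0, 0, 0], [-0.1, 1, 0, 0, 0, 0], [-0.1, 1.5, 0, 0, 0, 0], [-0.1, 2, 0, 0, 0, 0], [-0.1, 2, 0, 0, 0, 0], [-0.1, 2, 0, 0, 0, 0], [-0.2, 2, 0, 0, 0, 0], [-0.2, 2, 0, 0, 0, 0], [-0.2, 2, 0, 0, 0, 0], [-0.2, 2, 0, 0, 0, 0], [-0.2, 2, 0, 0, 0, 0], [-0.2, 2, 0, 0, 0, 0]]

```text
t: 24.07
tool_pos: [0.5209, 0.0274, 0.2239]
orientation: [-0.424, -3.112, -0.0]
force: [0.2, -0.8, -3.0]
opening: 0.0276
gripper_force: 20.0
```

>>> arm_command:
  deltas:
    - [[-0.2, 2, 0, 0, 0, 0], [-0.2, 2, 0, 0, 0, 0], [-0.2, 2, 0, 0, 0, 0], [-0.2, 2, 0, 0, 0, 0], [-0.1, 2, 0, 0, 0, 0], [0, 1.5, 0, 0, 0, 0], [0, 1.2, 0, 0, 0, 0], [0, 0.8, 0, 0, 0, 0], [0, 0.4, 0, 0, 0, 0], [0, 0.1, 0, 0, 0, 0], [0, 0, 0, 0, 0, 0]]

```text
t: 24.98
tool_pos: [0.5129, 0.1649, 0.2245]
orientation: [-0.425, -3.112, 0.001]
force: [-1.5, 0.4, -1.5]
opening: 0.0273
gripper_force: 20.0
```

>>> arm_command:
  deltas:
    - [[0, 0, -0.6, 0, 0, 0], [0, 0, -1.4, 0, 0, 0], [0, 0, -2, 0, 0, 0], [0, 0, -2.2, 0, 0, 0], [0, 0, -2.2, 0, 0, 0], [0, 0, -2, 0, 0, 0], [0, 0, -1.5, 0, 0, 0], [0, 0, -1, 0, 0, 0], [0, 0, -0.5, 0, 0, 0], [0, 0, -0.3, 0, 0, 0], [0, 0, -0.1, 0, 0, 0], [0, 0, 0, 0, 0, 0]]

```text
t: 25.98
tool_pos: [0.5137, 0.165, 0.0874]
orientation: [0.426, 3.111, 0.001]
force: [-0.3, 0.5, -1.8]
opening: 0.0275
gripper_force: 20.0
```

>>> arm_command:
  deltas:
    - [[0, 0, -0.1, 0, 0, 0], [0, 0, -0.1, 0, 0, 0], [0, 0, 0, 0, 0, 0], [0, 0, 0, 0, 0, 0]]

```text
t: 26.32
tool_pos: [0.5133, 0.1651, 0.085]
orientation: [0.425, 3.112, 0.0]
force: [-0.3, -0.2, -1.8]
opening: 0.0279
gripper_force: 20.0
```

>>> arm_command:
  deltas:
    - [[0, 0, -0.1, 0, 0, 0], [0, 0, 0, 0, 0, 0], [0, 0, 0, 0, 0, 0]]

```text
t: 26.57
tool_pos: [0.5137, 0.1651, 0.0846]
orientation: [0.425, 3.111, 0.001]
force: [-2.8, 0.6, 5.3]
opening: 0.0277
gripper_force: 20.0
```

Contact. Release, then go to green: dx −3.4, dy −33.2.

>>> arm_command:
  deltas:
    - [[0, 0, 0, 0, 0, 0], [0, 0, 0, 0, 0, 0], [0, 0, 0, 0, 0, 0], [0, 0, 0, 0, 0, 0], [0, 0, 0, 0, 0, 0], [0, 0, 0, 0, 0, 0]]
  gripper: 0.6

```text
t: 27.07
tool_pos: [0.513, 0.165, 0.0835]
orientation: [-0.426, -3.112, 0.0]
force: [-0.3, 0.7, 0.6]
opening: 0.0627
gripper_force: 0.0
```

>>> arm_command:
  deltas:
    - [[0, 0, 0.5, 0, 0, 0], [0, 0, 1.5, 0, 0, 0], [0, 0, 2, 0, 0, 0], [0, 0, 2, 0, 0, 0], [0, 0, 2, 0, 0, 0], [-0.3, -1.5, 0, 0, 0, 0], [-0.3, -3, 0, 0, 0, 0], [-0.3, -3, 0, 0, 0, 0], [-0.3, -3, 0, 0, 0, 0], [-0.3, -3, 0, 0, 0, 0], [-0.3, -3, 0, 0, 0, 0], [-0.3, -3, 0, 0, 0, 0]]

```text
t: 28.07
tool_pos: [0.4918, -0.0314, 0.1642]
orientation: [0.425, 3.112, -0.0]
force: [0.2, -0.6, 0.8]
opening: 0.0744
gripper_force: 0.0
```

>>> arm_command:
  deltas:
    - [[-0.3, -3, 0, 0, 0, 0], [-0.3, -3, 0, 0, 0, 0], [-0.3, -3, 0, 0, 0, 0], [-0.3, -3, 0, 0, 0, 0], [-0.1, -1.6, 0, 0, 0, 0], [0, 0, 0, 0, 0, 0], [0, 0, 0, 0, 0, 0], [0, 0, 0, 0, 0, 0]]

```text
t: 28.73
tool_pos: [0.4791, -0.1654, 0.1637]
orientation: [-0.426, -3.113, -0.001]
force: [0.1, 0.3, -0.8]
opening: 0.0743
gripper_force: 0.0
```

```bash
python3 - <<'E'
from crop import *; from geo import *
cv2.imwrite('pics/s4.png',crop(eyes.read_camera('side'),120,90,300,210,2.6))
E
```

```text
(no output)
```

View pics/s4.png

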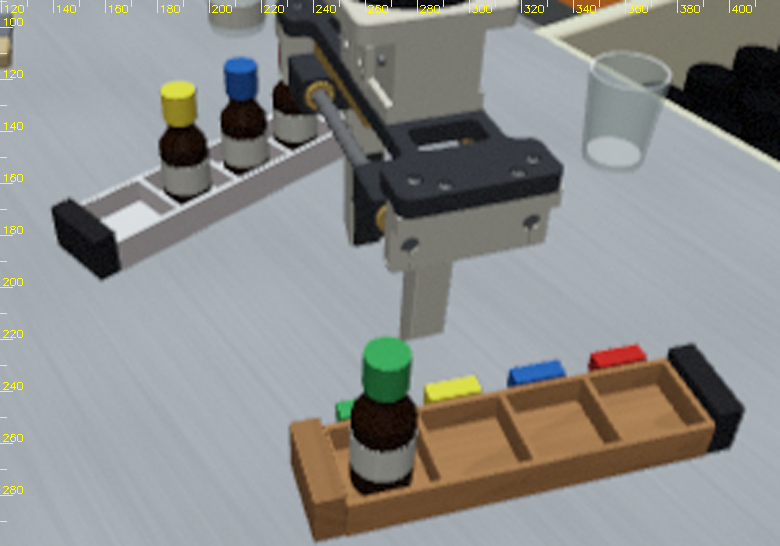

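Yellow stands in the third cell (px 188,145), and only green remains. Green's target is (0.4557, 0.1538).

>>> arm_command:
  deltas:
    - [[0.1, -0.1, -1, 0, 0, 0], [0, 0, -2, 0, 0, 0], [0, 0, -2, 0, 0, 0], [0, 0, -1.5, 0, 0, 0], [0, 0, -0.9, 0, 0, 0], [0, 0, -0.5, 0, 0, 0], [0, 0, 0, 0, 0, 0], [0, 0, 0, 0, 0, 0]]

```text
t: 29.45
tool_pos: [0.4804, -0.1668, 0.085]
orientation: [0.425, 3.112, -0.0]
force: [-0.1, 0.0, 0.9]
opening: 0.0744
gripper_force: 0.0
```

>>> arm_command:
  deltas:
    - [[0, 0, 0, 0, 0, 0], [0, 0, 0, 0, 0, 0], [0, 0, 0, 0, 0, 0], [0, 0, 0, 0, 0, 0], [0, 0, 0, 0, 0, 0], [0, 0, 0, 0, 0, 0], [0, 0, 0, 0, 0, 0], [0, 0, 0, 0, 0, 0], [0, 0, 0, 0, 0, 0], [0, 0, 0, 0, 0, 0], [0, 0, 0, 0, 0, 0], [0, 0, 0, 0, 0, 0]]
  gripper: -1
  squeeze: 20

```text
t: 30.45
tool_pos: [0.48, -0.1671, 0.0846]
orientation: [-0.426, -3.113, 0.0]
force: [0.5, -0.5, 0.9]
opening: 0.0277
gripper_force: 20.0
```

>>> arm_command:
  deltas:
    - [[0, 0, 0.3, 0, 0, 0], [0, 0, 0.7, 0, 0, 0], [0, 0, 1.2, 0, 0, 0], [0, 0, 1.8, 0, 0, 0], [0, 0, 2, 0, 0, 0], [0, 0, 2, 0, 0, 0], [0, 0, 2, 0, 0, 0], [0, 0, 1.8, 0, 0, 0], [0, 0, 1.2, 0, 0, 0], [0, 0, 0.7, 0, 0, 0], [0, 0, 0.3, 0, 0, 0], [0, 0, 0, 0, 0, 0]]

```text
t: 31.45
tool_pos: [0.4802, -0.1671, 0.225]
orientation: [0.426, 3.112, -0.0]
force: [0.0, -0.3, -2.0]
opening: 0.0278
gripper_force: 20.0
```

>>> arm_command:
  deltas:
    - [[0, 0.5, 0, 0, 0, 0], [-0.1, 1, 0, 0, 0, 0], [-0.1, 1.5, 0, 0, 0, 0], [-0.1, 2, 0, 0, 0, 0], [-0.1, 2, 0, 0, 0, 0], [-0.1, 2, 0, 0, 0, 0], [-0.2, 2, 0, 0, 0, 0], [-0.2, 2, 0, 0, 0, 0], [-0.2, 2, 0, 0, 0, 0], [-0.2, 2, 0, 0, 0, 0], [-0.2, 2, 0, 0, 0, 0], [-0.2, 2, 0, 0, 0, 0]]

```text
t: 32.45
tool_pos: [0.4619, 0.0447, 0.2235]
orientation: [-0.425, -3.111, -0.0]
force: [-0.6, 0.2, -2.5]
opening: 0.0279
gripper_force: 20.0
```

>>> arm_command:
  deltas:
    - [[-0.2, 2, 0, 0, 0, 0], [-0.2, 2, 0, 0, 0, 0], [-0.2, 2, 0, 0, 0, 0], [-0.1, 2, 0, 0, 0, 0], [0, 1.5, 0, 0, 0, 0], [0, 0.9, 0, 0, 0, 0], [0, 0.5, 0, 0, 0, 0], [0, 0.2, 0, 0, 0, 0], [0, 0, 0, 0, 0, 0], [0, 0, 0, 0, 0, 0]]

```text
t: 33.28
tool_pos: [0.456, 0.1535, 0.2244]
orientation: [-0.426, -3.112, 0.001]
force: [-1.0, -0.6, -1.9]
opening: 0.0277
gripper_force: 20.0
```

>>> arm_command:
  deltas:
    - [[0, 0, -0.6, 0, 0, 0], [0, 0, -1.4, 0, 0, 0], [0, 0, -2, 0, 0, 0], [0, 0, -2.2, 0, 0, 0], [0, 0, -2.2, 0, 0, 0], [0, 0, -2, 0, 0, 0], [0, 0, -1.5, 0, 0, 0], [0, 0, -1, 0, 0, 0], [0, 0, -0.5, 0, 0, 0], [0, 0, -0.3, 0, 0, 0], [0, 0, -0.1, 0, 0, 0], [0, 0, 0, 0, 0, 0]]

```text
t: 34.28
tool_pos: [0.4567, 0.154, 0.0873]
orientation: [0.426, 3.112, 0.001]
force: [-0.6, 0.0, -1.6]
opening: 0.0276
gripper_force: 20.0
```

>>> arm_command:
  deltas:
    - [[0, 0, -0.1, 0, 0, 0], [0, 0, -0.1, 0, 0, 0], [0, 0, 0, 0, 0, 0], [0, 0, 0, 0, 0, 0]]

```text
t: 34.62
tool_pos: [0.4562, 0.1541, 0.0849]
orientation: [0.425, 3.112, 0.0]
force: [0.6, 0.5, -1.2]
opening: 0.0276
gripper_force: 20.0
```

>>> arm_command:
  deltas:
    - [[0, 0, -0.1, 0, 0, 0], [0, 0, 0, 0, 0, 0], [0, 0, 0, 0, 0, 0]]

```text
t: 34.87
tool_pos: [0.4567, 0.1541, 0.0846]
orientation: [0.425, 3.111, 0.001]
force: [-2.0, -0.8, 4.9]
opening: 0.0276
gripper_force: 20.0
```

Contact. Release, rise clear, and look.

>>> arm_command:
  deltas:
    - [[0, 0, 0, 0, 0, 0], [0, 0, 0, 0, 0, 0], [0, 0, 0, 0, 0, 0], [0, 0, 0, 0, 0, 0], [0, 0, 0, 0, 0, 0], [0, 0, 0, 0, 0, 0]]
  gripper: 0.6

```text
t: 35.37
tool_pos: [0.456, 0.154, 0.0835]
orientation: [-0.426, -3.113, 0.0]
force: [0.5, -1.0, -0.8]
opening: 0.0628
gripper_force: 0.0
```

>>> arm_command:
  deltas:
    - [[0, 0, 0.5, 0, 0, 0], [0, 0, 1.5, 0, 0, 0], [0, 0, 2, 0, 0, 0], [0, 0, 2, 0, 0, 0], [0, 0, 2, 0, 0, 0], [0, -1.5, 0, 0, 0, 0], [0, -3, 0, 0, 0, 0], [0, -3, 0, 0, 0, 0], [0, -3, 0, 0, 0, 0], [0, -3, 0, 0, 0, 0], [0, -3, 0, 0, 0, 0], [0, -3, 0, 0, 0, 0]]

```text
t: 36.37
tool_pos: [0.4559, -0.0424, 0.1642]
orientation: [0.425, 3.112, -0.0]
force: [1.2, 0.0, -0.5]
opening: 0.0742
gripper_force: 0.0
```

>>> arm_command:
  deltas:
    - [[0, -3, 0, 0, 0, 0], [0, -3, 0, 0, 0, 0], [0, -3, 0, 0, 0, 0], [0, -3, 0, 0, 0, 0], [0, -2, 0, 0, 0, 0], [0, 0, 0, 0, 0, 0], [0, 0, 0, 0, 0, 0], [0, 0, 0, 0, 0, 0]]

```text
t: 37.03
tool_pos: [0.456, -0.1805, 0.1637]
orientation: [-0.426, -3.112, -0.001]
force: [0.0, 0.9, -0.6]
opening: 0.0745
gripper_force: 0.0
```

```bash
python3 - <<'E'
from crop import *; from geo import *
a=crop(eyes.read_camera('side'),120,90,160,130,3.4); b=crop(eyes.read_camera('top'),110,110,80,160,3)
h=max(len(a),len(b)); p=lambda c:np.pad(c,((0,h-len(c)),(0,0),(0,0)))
cv2.imwrite('pics/f.png',np.hstack([p(a),p(b)]))
E
```

```text
(no output)
```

View pics/f.png

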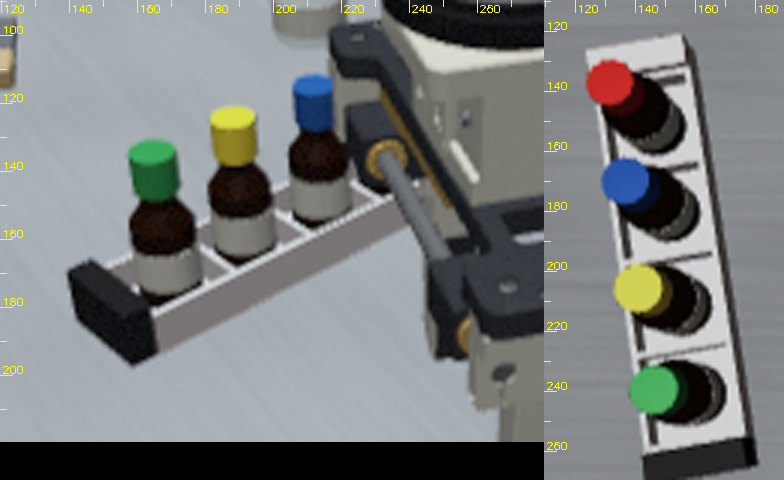

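All four bottles stand upright in their cells. From the black end (top view 155,262 px) the order is green, yellow, blue, red. The arm is clear, so I'm handing the job in.

```bash
python3 -c "
from plant import ticket; print(ticket.close_job())"
```

```text
the job is handed in; nothing more can be done
None
```

All four bottles stand upright and released in the white rack in reverse order (red farthest from the black end, then blue, yellow, and green beside it), and the job was handed in about 37 s into the 112 s limit; no verdict came back.

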